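# Fetch the bottle brush from the crowded crate and scrub the sample jar

## Task

Lift the lid off the white jar and lay it flat, right way up, on the bare bench top away from the jar. Then pick the long bottle brush (the tallest tool, with the narrow round bristle head) out of the crowded crate and scrub inside the jar with two full strokes: bristles right down to the jar's floor, back up until their upper end is at or above the mouth, down again and up out. Finally stand the brush upright in the crate again, leaving the jar in its place, the other tools standing where they are, and the microscope, remote control and tape roll untouched.

Things in the scene. Friction and masses are not known exactly. Their poses are not given: they have to be found in the camera images.
- crate: fixed grey plastic crate, open top, 156 (x) x 220 (y) x 70 mm high, walls 5 mm, floor 5 mm thick. Origin under its centre on the bench. Six loose tools stand in it in two rows (x) of three (y), about 66 mm apart, in any order. It may be on the left or the right; the jar is on the other side.
- brush: the bottle brush to use: rigid white bristle head 42 mm diameter, 55 mm long, at the bottom; steel handle 16 mm diameter above it, total length 170 mm; about 90 g; stands upright on its head in the crate. Origin at the centre of the head's flat lower end, z up along the handle.
- short_brush: shorter, fatter round brush: white head 50 mm diameter, 35 mm high, steel handle 16 mm diameter, 135 mm tall in all; stands upright in the crate on its flat foot; origin at the centre of the foot, z up along the handle. Must stay standing there.
- scrub: flat scrubbing brush: rectangular head 50 x 32 x 40 mm high (long side along its x), steel handle 16 mm diameter, 150 mm tall in all; stands upright in the crate on its flat foot; origin at the centre of the foot, z up along the handle. Must stay standing there.
- scraper: scraper: rectangular rubber and steel foot 50 x 30 x 32 mm high (long side along its x), steel handle 16 mm diameter, 145 mm tall in all; stands upright in the crate on its flat foot; origin at the centre of the foot, z up along the handle. Must stay standing there.
- pestle: white porcelain pestle, 42 mm diameter below, 20 to 26 mm above, 118 mm tall; stands upright in the crate on its flat foot; origin at the centre of the foot, z up along the handle. Must stay standing there.
- bottle: white plastic sample bottle, 40 mm diameter, 105 mm tall; stands upright in the crate on its flat foot; origin at the centre of the foot, z up along the handle. Must stay standing there.
- jar: loose white ceramic jar standing on the bench, 76 mm outer diameter, 106 mm high, wall 5 mm (bore 66 mm), floor 6 mm thick, 0.7 kg. Origin at the centre of its underside, z up.
- lid: white ceramic lid, loose on the jar: disc 86 mm diameter, 8 mm thick, with a 56 mm diameter, 6 mm deep boss below it (which drops into the jar's mouth) and a round knob on top, 22 mm diameter, 32 mm tall; 46 mm high in all, about 100 g. Origin at the centre of the boss's underside (100 mm above the jar's underside when on the jar), z up.
- scope: fixed bystander: digital microscope beyond the crate and jar, base plate 150 (x) x 100 (y) x 10 mm, column and screen (130 mm wide) rising to 260 mm above the bench at 10 to 70 mm on the robot's side (-x) of its origin. Origin under the base's centre.
- remote: loose bystander: black remote control 45 x 85 x 16 mm lying on the bench between the crate and the jar, in front of the microscope; origin under its centre, long side along its y.
- tape: loose bystander: yellow tape roll lying flat beyond the work, 80 mm diameter, 24 mm high; origin under its centre.
Mind the look-alikes: they are no part of the job. What is shaped like the short_brush but orange or turquoise is not meant.

How it is judged (in metres and radians):
On the way, in this order (a step that is already met when the one before it is completed fails the run):
1. the lid lies flat, right way up, at rest on the bench top, clear of the jar (height (world z) of lid below 0.006 m and angle between lid's own z axis and vertical below 0.1 rad and horizontal distance between lid and jar above 0.07 m and linear speed of lid below 0.03 m/s), for 0.2 s.
2. the brush's lower end is within 15 mm of the jar's floor, inside the jar (horizontal distance between brush and jar below 0.03 m and angle between brush's own z axis and vertical below 0.35 rad and z of brush in the frame of jar below 0.021 m), for 0.02 s.
3. the brush is raised, over or in the jar, until its lower end is at least 42 mm above the floor (horizontal distance between brush and jar below 0.03 m and angle between brush's own z axis and vertical below 0.35 rad and z of brush in the frame of jar above 0.048 m), for 0.02 s.
4. the brush's lower end is again within 15 mm of the jar's floor (all of step 2), for 0.02 s.
5. the brush is raised again (all of step 3), for 0.02 s.
At the end, for the whole second after the job is handed in: The brush stands upright (within 0.15 rad) on the crate's floor, at rest; the lid lies flat and right way up on the bench itself (origin under 6 mm high), at rest, over 70 mm from the jar's axis; the jar stands upright within 40 mm of where it was; the other five tools stand upright in the crate (height (world z) of lid below 0.006 m and angle between each of lid, jar's own z axis and vertical below 0.1 rad and horizontal distance between lid and jar above 0.07 m and linear speed of each of lid, brush below 0.02 m/s and x of brush in the frame of crate between -0.073 and 0.073 m and y of brush in the frame of crate between -0.105 and 0.105 m and z of brush in the frame of crate below 0.015 m and angle between brush's own z axis and vertical below 0.15 rad and distance of jar from where it was at the start of the episode below 0.04 m and angle between each of short_brush, scrub, scraper, pestle, bottle's own z axis and vertical below 0.25 rad and z of each of short_brush, scrub, scraper, pestle, bottle in the frame of crate below 0.02 m); the robot touches nothing.
It fails at once if another tool in the crate is tipped over 0.4 rad, lifted over 30 mm or moved over 40 mm (angle between any of short_brush, scrub, scraper, pestle, bottle's own z axis and vertical above 0.4 rad or z of any of short_brush, scrub, scraper, pestle, bottle in the frame of crate above 0.035 m or distance of any of short_brush, scrub, scraper, pestle, bottle from where it was at the start of the episode above 0.04 m).
It fails at once if the jar is tipped over 0.3 rad or moved over 40 mm (angle between jar's own z axis and vertical above 0.3 rad or distance of jar from where it was at the start of the episode above 0.04 m).
It fails at once if the microscope is knocked (over 3 N) (contact force between anything else and scope above 3 N).
It fails at once if the remote control or the tape roll is moved over 20 mm (distance of any of remote, tape from where it was at the start of the episode above 0.02 m).
It also fails if it takes over 70 s, if anything falls off the work surface, if the arm or the gripper's body presses on something with over 40 N, if the wrist force passes 120 N, or if a joint passes its speed limit or range.

## Robot

A 6-joint arm with a two-finger parallel gripper is mounted at the origin on the work surface. World frame = base frame: x ahead of the robot, y to its left, z up, the work surface at z = 0. Lengths are in mm, angles in rad, forces in N, time in s.
With the tool pointing down it reaches from about 350 to 800 mm from the base axis. Payload 7.3 kg.
Tool frame: the origin (TCP) lies on the centre line of the jaws, within the pads' length; the fingertips stand 11 mm ahead of it and the grasp point (between the pads) lies 8 mm behind it; z points along the fingers, y is the line along which they close (so a half turn about z gives the same grasp; the last joint's range is limited). The gripper opens to 85 mm and grips with 20 to 120 N. Pads are 22 mm wide; open, the fingers measure 114 mm over their backs; the gripper's body (76 mm by 85 mm) begins 54 mm behind the grasp point. The pads swing forward as they close: fully open they stand 13 mm farther back than shut.
Start: joints at [-1.42, 0.342, 1.524, -0, 1.275, -0.146], TCP at [153.564, -502.057, 242.322] pointing down, gripper open.
Joint ranges: [-2.53, 2.53], [-0.77, 2.02], [0.04, 2.7], [-1, 4.14], [0.28, 2.66], [-3.11, 3.11]. Speed limits (rad/s): [2.57, 2.57, 3.14, 3.14, 3.14, 3.14].

## Interface

Orientations are given as a unit quaternion [w, x, y, z].
In Python, from rig import env, get_image, order gives the robot as it stands. The module is installed in compiled form; this text tells all that it offers.
- The arm moves only by the shell command python3 -m handwheel 'ROWS' [OPENING]. ROWS is JSON, a list of rows, each an object with "slide": the shift along the tool's x, y, z each as a share of 0.06 m, from -1 to 1, a list of three; "twist": the turn, a rotation vector about the tool's x, y, z each as a share of 30 degrees, from -1 to 1, a list of three. In form: [{"slide": [x, y, z], "twist": [ax, ay, az]}, ...]. A call has 1 to 12 rows; each row shifts and turns the commanded pose from where the row before left it, along the tool's axes as they then stand; what a row does not reach is not made up. A row lasts 1/8 s, in which the tool goes at most 62.5 mm and 10.7 degrees, less where a joint would pass 70% of its speed; a pose out of reach is approached as far as the arm can. A call with a number of a shift or a turn outside -1 to 1 is refused whole. A call with a gripper value outside its range is refused whole. OPENING is the opening, from -1 (shut) to 1 (fully open), set as the call begins (- or left out, the last holds). The fingers move at their own pace and stop on an object; the grip force is fixed at half the most. Time passes only in rows, so rows that do not move let the fingers close. It gives the time, the measured TCP pose, the force, the opening and the grip force at its end, in the units of the state.
- env.read_state(): the state, without advancing time (a new reading comes with each control period).
- get_image(name): name is "side" or "top" or "wrist"; returns a dict with "frame" (420x560x3 uint8, red, green, blue), "z_map" (420x560 float32, mm along the optical axis (not along the pixel's ray), 0 where there is no reading), "fov_y" (degrees; the focal length in pixels is half the picture's height over the tangent of half this angle, whatever the lens; pixels are square), "cx", "cy" (the principal point, pixels), "R" (3x3) and "t" (3): a world point X has camera coordinates R X + t; the wrist camera has in their place "T_tool_cam" (4x4, takes a point from camera to tool coordinates, whose origin is the TCP and whose axes are the flange's). Camera axes: x right, y down, z forward; pixel columns grow to the right and rows downward; lengths in mm; the calibration is good to about 2 mm. The wrist camera is an equidistant fisheye: a pixel r from the principal point sees the ray r / f radians off the axis. A picture is of the moment at which its call begins: read the wrist's pose just before it.
- order.job_done(): hands the job in; it is judged then, once.
The state is a dict: "t": time; "joints": joint angles; "qvel": joint speeds; "joint_torque": joint torques, N m; "eef_pos": TCP position; "orientation": TCP orientation; "wrist_force": force on the tool from outside, world axes, zero at the start; "moment": the same for the moment, N m; "gripper_width": finger opening in mm; "finger_force": force on a finger pad.
Only numpy, scipy, OpenCV 4.12 (cv2) and the standard library are available. Lean on these libraries where they do the work, as an engineer would, in place of code of your own. Each camera call takes 0.05 s, during which the arm holds its last target. There are 200 camera calls.

## Working session

There is one attempt and no reset: what is moved stays moved. The work goes in short steps, Python scripts to look and compute and a shell command to move; the robot and the scene stay as the last step left them, time stands still between calls to the robot, and variables do not carry over. Pictures are saved under pics/ and viewed, at most 10 in all, crops included, and the job is handed in when it is done.

```bash
mkdir -p pics; cat > h.py <<'E'
import numpy as np, cv2
from rig import env, get_image, order
from scipy.spatial.transform import Rotation as Ro
def f_of(im): return im["frame"].shape[0]/2/np.tan(np.radians(im["fov_y"])/2)
def cloud(im):
    f=f_of(im); z=im["z_map"]; v,u=np.indices(z.shape)
    P=np.stack([(u-im["cx"])/f*z,(v-im["cy"])/f*z,z],-1)
    W=(P-np.array(im["t"]))@np.array(im["R"])
    W[z==0]=np.nan
    return W
def save(n,a): cv2.imwrite("pics/"+n,cv2.cvtColor(a,cv2.COLOR_RGB2BGR))
E
python3 - <<'E'
from h import *
import pickle
d={}
for n in("top","side"):
    im=get_image(n); d[n]=im; W=cloud(im); print(n,-np.array(im["R"]).T@np.array(im["t"]),np.array(im["R"]).round(2).tolist(),np.nanmin(W,(0,1)),np.nanmax(W,(0,1)))
pickle.dump(d,open("d.pkl","wb"))
save("a.png",cv2.resize(np.vstack([d["top"]["frame"],d["side"]["frame"]]),(400,600)))
save("top.png",d["top"]["frame"]);save("side.png",d["side"]["frame"])
print(env.read_state())
E
```

```text
top [ 393.87191284  -27.16466001 1162.1724467 ] [[-0.0, -1.0, -0.03], [-0.98, 0.01, -0.18], [0.18, 0.03, -0.98]] [   55.61708942 -1357.27062468  -773.22831689] [1856.07608272 1481.16528438  738.34540411]
side [351.13526537 929.88488346 687.69000853] [[-0.97, -0.24, -0.01], [-0.12, 0.51, -0.86], [0.21, -0.83, -0.52]] [ -680.38197472 -2563.82985474  -769.84359832] [1891.31635485  560.94534403  548.78755029]
{'t': 0.1, 'joints': array([-1.42000212e+00,  3.42584050e-01,  1.52486381e+00, -1.54452471e-05,
        1.27537444e+00, -1.46005551e-01]), 'qvel': array([-5.26622345e-04, -1.67450537e-03, -2.19865190e-03,  4.88198644e-04,
       -2.97190907e-04, -1.54518544e-05]), 'joint_torque': array([ 1.63511242e-03, -4.34444833e+01, -2.46491021e+01, -1.27645103e-04,
        4.69850987e-03, -5.79524055e-06]), 'eef_pos': array([ 153.50928994, -501.73118417,  241.75138346]), 'orientation': array([-6.14804855e-04,  9.89008411e-01,  1.47857986e-01, -8.85875814e-06]), 'wrist_force': array([0.02484418, 0.08057288, 0.09320363]), 'moment': array([ 0.03132617, -0.01025886, -0.02026453]), 'finger_force': 0.0, 'gripper_width': 85.49473406350724}
```

View pics/top.png

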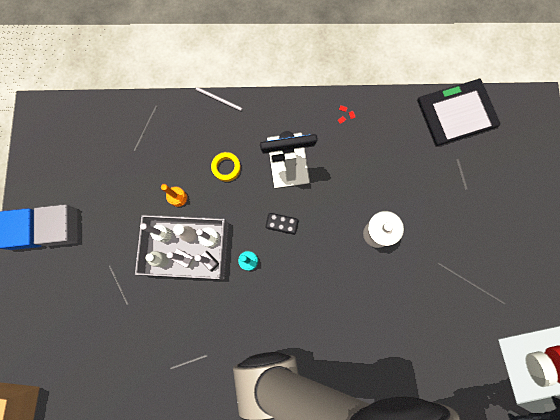

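View pics/side.png

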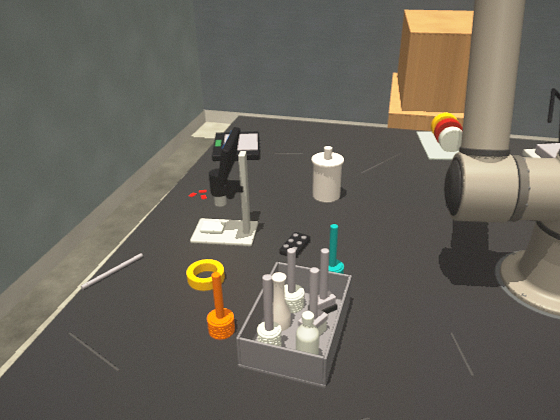

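Top view: crate at (182,248), lidded jar at (384,230), remote (282,222), tape (226,166), orange (175,195) and turquoise (248,261) look-alikes. In the side view, two tools have white bristle heads: tops at (268,277) and (292,250). I'll measure heights to tell them apart.

```bash
python3 - <<'E'
from h import *
import pickle
d=pickle.load(open("d.pkl","rb"))
W=cloud(d["top"]);S=cloud(d["side"])
for nm,C,box in(("top",W,(200,290,130,240)),("side",S,(235,380,235,360))):
    sub=C[box[0]:box[1],box[2]:box[3]]
    m=(np.nan_to_num(sub[...,2])>82).astype(np.uint8)
    n,l,st,c=cv2.connectedComponentsWithStats(m)
    for i in range(1,n):
        if st[i,4]<4: continue
        p=sub[l==i]; zt=np.percentile(p[:,2],98); q=p[p[:,2]>zt-6]
        print(nm,(c[i]+[box[2],box[0]]).round(),st[i,4],"zmax",zt.round(1),"top xy",np.median(q,0).round(1),"rng",(p.max(0)-p.min(0)).round())
# walls
for nm,C in(("top",W),("side",S)):
    m=(abs(C[...,2]-70)<5)&(C[...,1]>100)&(C[...,1]<400)&(C[...,0]>350)&(C[...,0]<750)
    print(nm,"wall",np.percentile(C[m],[1,50,99],axis=0).round().tolist())
    m=(C[...,2]>50)&(C[...,1]<-100)&(C[...,1]>-330)&(C[...,0]>420)&(C[...,0]<650)
    p=C[m]; print(nm,"jar",np.percentile(p,[1,50,99],axis=0).round().tolist())
    for lo,hi in((95,119),(125,160)):
        q=p[(p[:,2]>lo)&(p[:,2]<hi)]; print(lo,len(q),q.min(0).round(),q.max(0).round(),np.median(q,0).round())
save("crop.png",cv2.resize(np.hstack([d["side"]["frame"][235:385,235:365],d["top"]["frame"][205:290,130:235].repeat(1,0)[:85].copy() if 0 else cv2.resize(d["top"]["frame"][205:290,130:235],(185,150))]),None,fx=2.5,fy=2.5,interpolation=cv2.INTER_CUBIC))
E
```

```text
top [149. 228.] 118 zmax 177.7 top xy [533.8 329.4 175. ] rng [16. 15. 96.]
top [179. 230.] 104 zmax 124.7 top xy [533.4 260.7 121.6] rng [23. 23. 41.]
top [201. 233.] 67 zmax 142.6 top xy [523.4 202.3 139.9] rng [15. 15. 60.]
top [151. 258.] 95 zmax 114.5 top xy [465.2 332.  111.2] rng [26. 23. 33.]
top [173. 256.] 82 zmax 158.8 top xy [466.7 267.6 155.6] rng [15. 15. 75.]
top [200. 258.] 73 zmax 152.9 top xy [460.7 202.2 150.5] rng [15. 15. 70.]
side [333. 241.] 109 zmax 115.9 top xy [459.2 101.1 113.8] rng [15. 12. 34.]
side [291. 262.] 226 zmax 141.1 top xy [523.4 205.9 139.8] rng [15. 16. 60.]
side [324. 265.] 278 zmax 151.0 top xy [460.7 204.9 149.6] rng [16. 16. 70.]
side [314. 285.] 322 zmax 156.0 top xy [467.4 271.4 154.7] rng [16. 18. 75.]
side [272. 292.] 723 zmax 175.7 top xy [534.4 331.9 174.6] rng [24. 93. 95.]
side [308. 322.] 243 zmax 111.7 top xy [465.4 334.3 109.9] rng [25. 22. 30.]
top wall [[414.0, 156.0, 65.0], [484.0, 279.0, 70.0], [631.0, 379.0, 75.0]]
top jar [[493.0, -295.0, 55.0], [530.0, -251.0, 114.0], [573.0, -215.0, 148.0]]
95 847 [ 491. -297.  107.] [ 574. -213.  119.] [ 531. -253.  114.]
125 80 [ 522. -265.  126.] [ 544. -244.  151.] [ 531. -253.  145.]
side wall [[415.0, 103.0, 65.0], [480.0, 329.0, 70.0], [638.0, 381.0, 75.0]]
side jar [[495.0, -288.0, 51.0], [529.0, -230.0, 102.0], [571.0, -214.0, 147.0]]
95 455 [ 491. -301.   95.] [ 575. -210.  119.] [ 528. -237.  114.]
125 78 [ 522. -265.  125.] [ 543. -241.  149.] [ 532. -249.  139.]
```

View pics/crop.png

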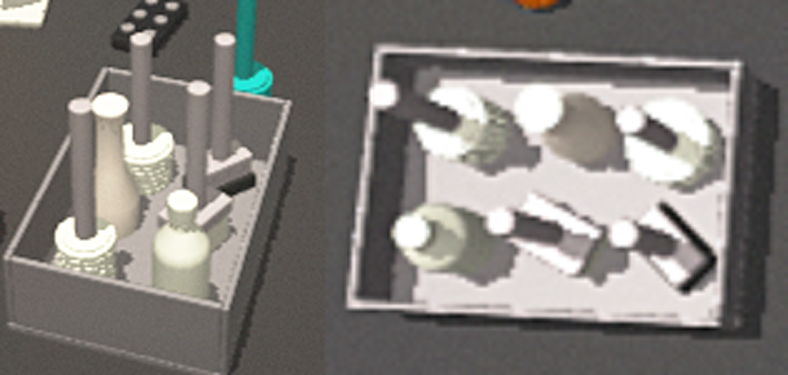

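The long brush is the tool topped at side (268,277) / top (149,228). Its top is 175 mm in both views and its head is narrow. The other bristled tool, side (292,250), tops out at 140 mm with a fat head, so it's the short_brush; the orange and turquoise ones stand outside the crate. The jar and knob axis is at (532.5,-254), knob top about 147. First I'll align the tool with the world axes and go above the jar.

```bash
python3 -m handwheel '[{"slide":[0,0,0],"twist":[0,0,0.284]},{"slide":[0,0,0],"twist":[0,0,0.284]},{"slide":[0,0,0],"twist":[0,0,0]}]' 1; python3 -m handwheel '[{"slide":[0.632,-0.413,0],"twist":[0,0,0]},{"slide":[0.632,-0.413,0],"twist":[0,0,0]},{"slide":[0.632,-0.413,0],"twist":[0,0,0]},{"slide":[0.632,-0.413,0],"twist":[0,0,0]},{"slide":[0.632,-0.413,0],"twist":[0,0,0]},{"slide":[0.632,-0.413,0],"twist":[0,0,0]},{"slide":[0.632,-0.413,0],"twist":[0,0,0]},{"slide":[0.632,-0.413,0],"twist":[0,0,0]},{"slide":[0.632,-0.413,0],"twist":[0,0,0]},{"slide":[0.632,-0.413,0],"twist":[0,0,0]},{"slide":[0,0,0],"twist":[0,0,0]},{"slide":[0,0,0],"twist":[0,0,0]}]'
python3 - <<'E'
from h import *
import pickle
d=pickle.load(open("d.pkl","rb"))
for k in d:
    C=cloud(d[k]); m=(C[...,2]>30)&(C[...,2]<270)&(C[...,1]<110)&(C[...,1]>-110)&(C[...,0]>520)&(C[...,0]<900)
    print(k,np.percentile(C[m],[1,99],axis=0).round().tolist())
s=env.read_state(); print(s["eef_pos"],s["orientation"],s["joints"].round(2))
im=get_image("wrist"); save("w1.png",im["frame"]); print(im["fov_y"],np.array(im["T_tool_cam"]).round(2).tolist())
E
```

```text
t: 0.48
eef_pos: [153.5, -501.9, 242.0]
orientation: [-0.0, 1.0, 0.0, -0.0]
wrist_force: [0.2, 0.3, -0.6]
gripper_width: 85.5
finger_force: 0.0
t: 1.98
eef_pos: [532.4, -254.6, 241.9]
orientation: [-0.0, 1.0, 0.001, -0.001]
wrist_force: [-0.6, 0.3, -0.5]
gripper_width: 85.4
finger_force: 0.0
top [[681.0, -78.0, 45.0], [765.0, 43.0, 260.0]]
side [[681.0, -72.0, 37.0], [764.0, 48.0, 258.0]]
[ 532.42066038 -254.55863213  241.88221952] [-6.51809188e-05  9.99999506e-01  8.14039296e-04 -5.67216487e-04] [-0.58  0.46  1.34 -0.    1.34  0.99]
65.70646984690485 [[0.0, -0.95, -0.31, 78.72], [1.0, -0.0, 0.0, -0.09], [-0.0, -0.31, 0.95, -130.94], [0.0, 0.0, 0.0, 1.0]]
```

View pics/w1.png

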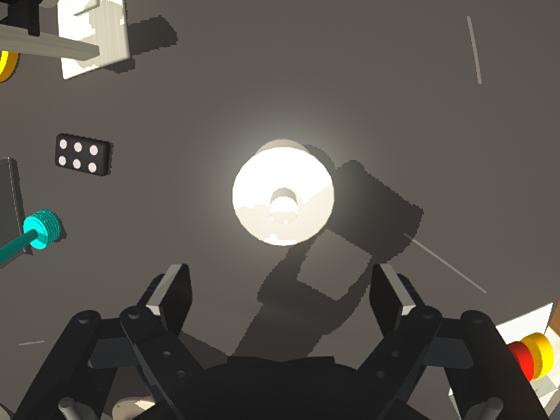

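The wrist view shows the lid centred at (283,196), with the knob at (285,207), midway between the fingers. Descending 112 mm and gripping the knob.

```bash
python3 -m handwheel '[{"slide":[0,0,0.46],"twist":[0,0,0]},{"slide":[0,0,0.46],"twist":[0,0,0]},{"slide":[0,0,0.46],"twist":[0,0,0]},{"slide":[0,0,0.3],"twist":[0,0,0]},{"slide":[0,0,0.18],"twist":[0,0,0]},{"slide":[0,0,0],"twist":[0,0,0]}]' && python3 -m handwheel '[{"slide":[0,0,0],"twist":[0,0,0]},{"slide":[0,0,0],"twist":[0,0,0]},{"slide":[0,0,0],"twist":[0,0,0]},{"slide":[0,0,0],"twist":[0,0,0]},{"slide":[0,0,0],"twist":[0,0,0]},{"slide":[0,0,0],"twist":[0,0,0]},{"slide":[0,0,0],"twist":[0,0,0]},{"slide":[0,0,0],"twist":[0,0,0]}]' -1
```

```text
t: 2.78
eef_pos: [532.2, -255.0, 130.4]
orientation: [-0.0, 1.0, -0.001, -0.0]
wrist_force: [0.2, 0.7, 0.2]
gripper_width: 85.4
finger_force: 0.0
t: 3.78
eef_pos: [533.3, -254.6, 131.3]
orientation: [0.0, 1.0, -0.0, 0.001]
wrist_force: [-0.2, 1.2, 6.2]
gripper_width: 20.2
finger_force: 58.8
```

```bash
python3 -m handwheel '[{"slide":[0,0,-0.2],"twist":[0,0,0]},{"slide":[0,0,-0.3],"twist":[0,0,0]},{"slide":[0,0,-0.5],"twist":[0,0,0]},{"slide":[-0.5,0,0],"twist":[0,0,0]},{"slide":[-0.6,0,0],"twist":[0,0,0]},{"slide":[-0.6,0,0],"twist":[0,0,0]},{"slide":[-0.5,0,0],"twist":[0,0,0]},{"slide":[0,0,0],"twist":[0,0,0]},{"slide":[0,0,0],"twist":[0,0,0]}]'; python3 - <<'E'
from h import *
C=[]
for k in("top","side"):
    im=get_image(k); P=cloud(im); save(k+"2.png",im["frame"][::1])
    m=(P[...,0]>340)&(P[...,0]<470)&(P[...,1]>-310)&(P[...,1]<-200)&(P[...,2]>40)&(P[...,2]<90); print(k,m.sum(),P[m].min(0).round() if m.any() else "",P[m].max(0).round() if m.any() else "")
    j=(P[...,0]>480)&(P[...,0]<590)&(P[...,1]>-310)&(P[...,1]<-200)&(P[...,2]>98)&(P[...,2]<113); print("jar",j.sum(),P[j].min(0).round(),P[j].max(0).round())
E
```

```text
t: 4.9
eef_pos: [401.5, -254.7, 191.1]
orientation: [0.0, 1.0, -0.0, 0.0]
wrist_force: [0.7, -0.6, -1.0]
gripper_width: 20.4
finger_force: 58.7
top 0  
jar 206 [ 496. -292.   98.] [ 570. -217.  112.]
side 0  
jar 202 [ 496. -297.   98.] [ 570. -215.  109.]
```

View pics/side2.png

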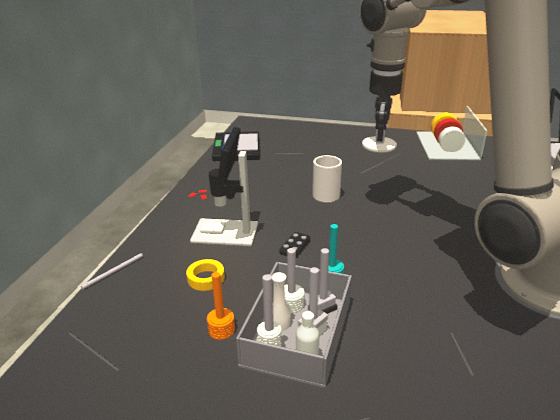

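The lid hangs level at (379,143) and the open jar stands at (327,178). The rim is still centred at about (533,-255). Lowering the lid.

```bash
python3 -m handwheel '[{"slide":[0,0,0.5],"twist":[0,0,0]},{"slide":[0,0,0.6],"twist":[0,0,0]},{"slide":[0,0,0.6],"twist":[0,0,0]},{"slide":[0,0,0.5],"twist":[0,0,0]},{"slide":[0,0,0.3],"twist":[0,0,0]},{"slide":[0,0,0.1],"twist":[0,0,0]},{"slide":[0,0,0.04],"twist":[0,0,0]},{"slide":[0,0,0],"twist":[0,0,0]}]'; python3 -m handwheel '[{"slide":[0,0,0.03],"twist":[0,0,0]},{"slide":[0,0,0],"twist":[0,0,0]},{"slide":[0,0,0],"twist":[0,0,0]}]'
```

```text
t: 6.0
eef_pos: [401.4, -254.7, 32.8]
orientation: [0.0, 1.0, -0.0, 0.0]
wrist_force: [0.0, -0.3, -0.8]
gripper_width: 19.9
finger_force: 58.7
t: 6.38
eef_pos: [401.4, -254.8, 31.3]
orientation: [0.001, 1.0, -0.0, 0.001]
wrist_force: [-0.2, 0.7, 6.4]
gripper_width: 20.0
finger_force: 59.2
```

```bash
python3 -m handwheel '[{"slide":[0,0,0],"twist":[0,0,0]},{"slide":[0,0,0],"twist":[0,0,0]},{"slide":[0,0,0],"twist":[0,0,0]},{"slide":[0,0,0],"twist":[0,0,0]},{"slide":[0,0,0],"twist":[0,0,0]}]' 1; python3 -m handwheel '[{"slide":[0,0,-0.3],"twist":[0,0,0]},{"slide":[0,0,-0.6],"twist":[0,0,0]},{"slide":[0,0,-0.7],"twist":[0,0,0]},{"slide":[0,0,-0.8],"twist":[0,0,0]},{"slide":[0,0,-0.8],"twist":[0,0,0]},{"slide":[0,0,-0.6],"twist":[0,0,0]},{"slide":[0,0,0],"twist":[0,0,0]}]'; python3 - <<'E'
from h import *
for k in("top","side"):
    im=get_image(k); P=cloud(im)
    for lo,hi in((9,20),(28,60)):
        m=(P[...,0]>330)&(P[...,0]<475)&(P[...,1]>-330)&(P[...,1]<-190)&(P[...,2]>lo)&(P[...,2]<hi); print(k,lo,m.sum(),*([P[m].min(0).round(),P[m].max(0).round(),np.median(P[m],0).round()] if m.any() else []))
E
```

```text
t: 7.0
eef_pos: [400.9, -254.4, 30.4]
orientation: [-0.0, 1.0, -0.0, -0.0]
wrist_force: [-0.2, 1.2, 0.6]
gripper_width: 85.7
finger_force: 0.0
t: 7.88
eef_pos: [401.9, -255.2, 261.3]
orientation: [0.002, 1.0, -0.0, 0.002]
wrist_force: [0.9, 0.7, -0.4]
gripper_width: 85.3
finger_force: 0.0
top 9 509 [ 361. -289.    9.] [ 442. -210.   20.] [ 397. -244.   14.]
top 28 0
side 9 382 [ 359. -296.    9.] [ 443. -207.   19.] [ 400. -244.   14.]
side 28 71 [ 391. -261.   28.] [ 412. -238.   49.] [ 401. -247.   42.]
```

The lid lies flat with its disc top at 14 mm. Next, the brush.

```bash
python3 -m handwheel '[{"slide":[0.18,-0.4,0],"twist":[0,0,0]},{"slide":[0.18,-0.8,0],"twist":[0,0,0]},{"slide":[0.18,-0.8,0],"twist":[0,0,0]},{"slide":[0.18,-0.8,0],"twist":[0,0,0]},{"slide":[0.18,-0.8,0],"twist":[0,0,0]},{"slide":[0.18,-0.8,0],"twist":[0,0,0]},{"slide":[0.18,-0.8,0],"twist":[0,0,0]},{"slide":[0.18,-0.8,0],"twist":[0,0,0]},{"slide":[0.18,-0.8,0],"twist":[0,0,0]},{"slide":[0.18,-0.8,0],"twist":[0,0,0]},{"slide":[0.18,-0.8,0],"twist":[0,0,0]},{"slide":[0.18,-0.8,0],"twist":[0,0,0]}]'; python3 -m handwheel '[{"slide":[0.04,-0.57,0],"twist":[0,0,0]},{"slide":[0,0,0],"twist":[0,0,0]},{"slide":[0,0,0],"twist":[0,0,0]},{"slide":[0,0,0],"twist":[0,0,0]}]'
python3 - <<'E'
from h import *
s=env.read_state(); im=get_image("wrist"); print(s["eef_pos"],s["joints"].round(2))
T=np.array(im["T_tool_cam"]); f=f_of(im); z=im["z_map"]; v,u=np.indices(z.shape)
dx,dy=u-im["cx"],v-im["cy"]; r=np.hypot(dx,dy)+1e-9; th=r/f
P=np.stack([np.tan(th)*dx/r*z,np.tan(th)*dy/r*z,z],-1); P[z==0]=np.nan
q=np.array(s["orientation"]); R=Ro.from_quat(q[[1,2,3,0]]).as_matrix()
W=(P@T[:3,:3].T+T[:3,3])@R.T+s["eef_pos"]
m=(W[...,2]>165)&(W[...,2]<182)&(abs(W[...,0]-534)<30)&(abs(W[...,1]-330)<30)
print(m.sum(),W[m].min(0).round(1),W[m].max(0).round(1),W[m].mean(0).round(1),u[m].mean(),v[m].mean())
save("w3.png",im["frame"])
E
```

```text
t: 9.48
eef_pos: [530.4, 298.9, 256.3]
orientation: [0.001, 1.0, -0.0, -0.002]
wrist_force: [1.1, -0.1, -0.3]
gripper_width: 85.5
finger_force: 0.0
t: 9.98
eef_pos: [533.3, 330.5, 258.1]
orientation: [0.0, 1.0, -0.001, -0.0]
wrist_force: [-0.8, 1.3, 0.4]
gripper_width: 85.2
finger_force: 0.0
[533.30576166 330.53709654 258.09240645] [ 0.43  0.53  1.19 -0.    1.43  2.01]
427 [528.3 320.5 165. ] [543.6 335.6 175.9] [537.1 328.1 173.2] 283.53864168618264 213.903981264637
```

View pics/w3.png

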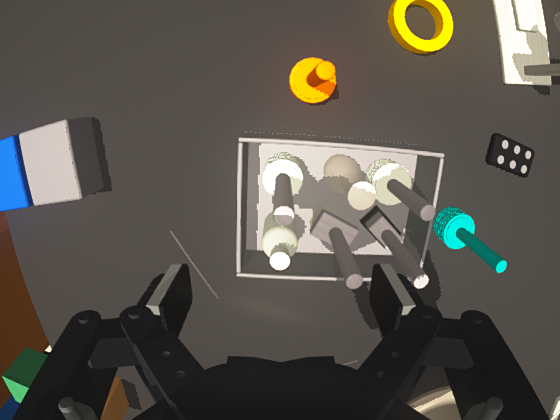

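The wrist view confirms it: the tall handle's tip at (284,214) is centred, and its narrow head at (284,172) stands in the crate's far-left corner. The short_brush is at (393,185). The three estimates agree on about (535,330), top 175. Descending with the tips above the 124 mm pestle.

```bash
python3 -m handwheel '[{"slide":[0.025,0.013,0.4],"twist":[0,0,0]},{"slide":[0,0,0.5],"twist":[0,0,0]},{"slide":[0,0,0.5],"twist":[0,0,0]},{"slide":[0,0,0.3],"twist":[0,0,0]},{"slide":[0,0,0.18],"twist":[0,0,0]},{"slide":[0,0,0],"twist":[0,0,0]}]' && python3 -m handwheel '[{"slide":[0,0,0],"twist":[0,0,0]},{"slide":[0,0,0],"twist":[0,0,0]},{"slide":[0,0,0],"twist":[0,0,0]},{"slide":[0,0,0],"twist":[0,0,0]},{"slide":[0,0,0],"twist":[0,0,0]},{"slide":[0,0,0],"twist":[0,0,0]},{"slide":[0,0,0],"twist":[0,0,0]},{"slide":[0,0,0],"twist":[0,0,0]}]' -1
```

```text
t: 10.78
eef_pos: [534.7, 330.4, 145.4]
orientation: [0.0, 1.0, -0.001, -0.0]
wrist_force: [0.1, 0.6, -0.1]
gripper_width: 85.8
finger_force: 0.0
t: 11.78
eef_pos: [534.9, 331.0, 145.9]
orientation: [-0.0, 1.0, -0.0, 0.0]
wrist_force: [-0.3, -0.4, 2.6]
gripper_width: 14.7
finger_force: 58.3
```

```bash
cat > br.py <<'E'
from h import *
s=env.read_state(); e=s["eef_pos"]; print(s["t"],e.round(1),s["orientation"].round(3),s["gripper_width"])
for k in("top","side"):
    im=get_image(k); P=cloud(im); save(k+"3.png",im["frame"])
    b=e[2]-141
    for lo,hi,nm in((b-10,b+56,"head"),(b+65,b+115,"handle")):
        m=(abs(P[...,0]-e[0])<45)&(abs(P[...,1]-e[1])<45)&(P[...,2]>lo)&(P[...,2]<hi)
        if m.sum()>5: print(k,nm,m.sum(),np.percentile(P[m],[1,99],axis=0).round(1).tolist())
    m=(P[...,2]>98)&(P[...,2]<110)&(abs(P[...,0]-533)<50)&(abs(P[...,1]+255)<50)
    if m.any(): print("jar rim",P[m].min(0).round(),P[m].max(0).round())
E
python3 -m handwheel '[{"slide":[0,0,-0.2],"twist":[0,0,0]},{"slide":[0,0,-0.4],"twist":[0,0,0]},{"slide":[0,0,-0.6],"twist":[0,0,0]},{"slide":[0,0,-0.6],"twist":[0,0,0]},{"slide":[0,0,-0.5],"twist":[0,0,0]},{"slide":[0,0,-0.2],"twist":[0,0,0]},{"slide":[0,0,0],"twist":[0,0,0]},{"slide":[0,0,0],"twist":[0,0,0]}]'; python3 br.py
```

```text
t: 12.78
eef_pos: [534.3, 330.7, 294.0]
orientation: [0.001, 1.0, -0.0, -0.001]
wrist_force: [-0.6, 0.2, -0.7]
gripper_width: 14.6
finger_force: 58.4
12.775 [534.3 330.7 294. ] [ 0.001  1.    -0.    -0.001] 14.643034346832627
top head 255 [[512.4, 310.2, 153.2], [551.7, 349.0, 208.9]]
top handle 48 [[525.3, 323.3, 218.7], [540.1, 332.3, 261.3]]
jar rim [ 496. -292.   98.] [ 570. -217.  110.]
side head 879 [[513.2, 315.5, 153.8], [552.7, 352.4, 208.7]]
side handle 271 [[526.2, 329.5, 218.1], [541.4, 339.8, 267.2]]
jar rim [ 496. -294.   98.] [ 570. -215.  109.]
```

View pics/side3.png

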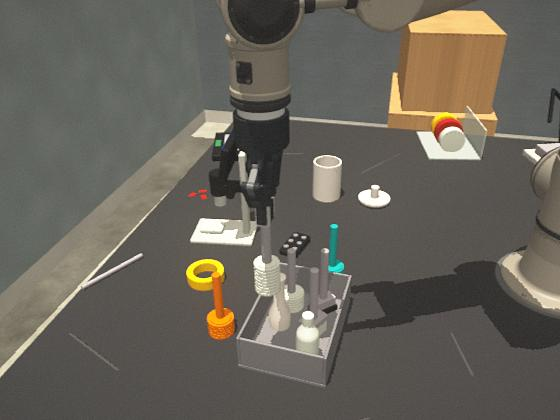

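The brush hangs vertical: head at (267,275), bottom at z≈153.5, i.e. 140.5 below the TCP. The other tools are undisturbed. Carrying it to the jar.

```bash
python3 -m handwheel '[{"slide":[0,0.4,0],"twist":[0,0,0]},{"slide":[0,0.8,0],"twist":[0,0,0]},{"slide":[0,0.8,0],"twist":[0,0,0]},{"slide":[0,0.8,0],"twist":[0,0,0]},{"slide":[0,0.8,0],"twist":[0,0,0]},{"slide":[0,0.8,0],"twist":[0,0,0]},{"slide":[0,0.8,0],"twist":[0,0,0]},{"slide":[0,0.8,0],"twist":[0,0,0]},{"slide":[0,0.8,0],"twist":[0,0,0]},{"slide":[0,0.8,0],"twist":[0,0,0]},{"slide":[0,0.8,0],"twist":[0,0,0]},{"slide":[0,0.75,0],"twist":[0,0,0]}]'; python3 -m handwheel '[{"slide":[0,0.6,0],"twist":[0,0,0]},{"slide":[0,0,0],"twist":[0,0,0]},{"slide":[0,0,0],"twist":[0,0,0]},{"slide":[0,0,0],"twist":[0,0,0]}]'; python3 br.py
```

```text
t: 14.38
eef_pos: [534.0, -219.6, 294.8]
orientation: [-0.0, 1.0, -0.0, -0.001]
wrist_force: [1.3, 0.2, -0.5]
gripper_width: 14.9
finger_force: 58.5
t: 14.88
eef_pos: [534.5, -252.8, 295.7]
orientation: [-0.0, 1.0, 0.0, -0.0]
wrist_force: [0.4, -0.8, -1.6]
gripper_width: 14.4
finger_force: 58.5
14.875 [ 534.5 -252.8  295.7] [-0.  1.  0. -0.] 14.376154486439228
top head 19 [[515.6, -271.0, 156.9], [544.9, -231.9, 210.3]]
jar rim [ 499. -291.  100.] [ 567. -217.  110.]
side head 353 [[512.9, -260.1, 155.7], [553.8, -229.2, 210.5]]
side handle 123 [[525.8, -254.3, 220.2], [541.3, -241.0, 269.0]]
jar rim [ 495. -295.   98.] [ 569. -214.  109.]
```

```bash
python3 -m handwheel '[{"slide":[-0.02,0.03,0.4],"twist":[0,0,0]},{"slide":[0,0,0.4],"twist":[0,0,0]},{"slide":[0,0,0.4],"twist":[0,0,0]},{"slide":[0,0,0.4],"twist":[0,0,0]},{"slide":[0,0,0.4],"twist":[0,0,0]},{"slide":[0,0,0.25],"twist":[0,0,0]},{"slide":[0,0,0.1],"twist":[0,0,0]},{"slide":[0,0,0],"twist":[0,0,0]},{"slide":[0,0,0],"twist":[0,0,0]}]'; python3 -m handwheel '[{"slide":[0,0,0.06],"twist":[0,0,0]},{"slide":[0,0,0.04],"twist":[0,0,0]},{"slide":[0,0,0],"twist":[0,0,0]},{"slide":[0,0,0],"twist":[0,0,0]}]'
```

```text
t: 16.1
eef_pos: [533.7, -256.1, 155.6]
orientation: [0.001, 1.0, -0.0, 0.001]
wrist_force: [-0.4, -0.1, -0.5]
gripper_width: 14.5
finger_force: 58.6
t: 16.6
eef_pos: [533.2, -255.9, 148.7]
orientation: [0.0, 1.0, -0.0, -0.0]
wrist_force: [-0.1, -0.1, -0.8]
gripper_width: 14.7
finger_force: 58.6
```

No contact with the walls, and the bristles are about 2 mm above the floor. Next: up 66 mm, down 67 mm, then up and out.

```bash
python3 -m handwheel '[{"slide":[0,0,-0.3],"twist":[0,0,0]},{"slide":[0,0,-0.4],"twist":[0,0,0]},{"slide":[0,0,-0.4],"twist":[0,0,0]},{"slide":[0,0,0],"twist":[0,0,0]},{"slide":[0,0,0],"twist":[0,0,0]}]'; python3 -m handwheel '[{"slide":[0,0,0.3],"twist":[0,0,0]},{"slide":[0,0,0.4],"twist":[0,0,0]},{"slide":[0,0,0.3],"twist":[0,0,0]},{"slide":[0,0,0.11],"twist":[0,0,0]},{"slide":[0,0,0],"twist":[0,0,0]},{"slide":[0,0,0],"twist":[0,0,0]}]'
```

```text
t: 17.23
eef_pos: [532.8, -255.6, 213.7]
orientation: [-0.0, 1.0, -0.0, -0.001]
wrist_force: [-0.3, -0.6, -0.6]
gripper_width: 14.7
finger_force: 58.6
t: 17.98
eef_pos: [533.2, -255.9, 147.9]
orientation: [-0.0, 1.0, -0.0, -0.0]
wrist_force: [-1.2, 0.0, -0.0]
gripper_width: 14.3
finger_force: 58.7
```

```bash
python3 -m handwheel '[{"slide":[0,0,-0.3],"twist":[0,0,0]},{"slide":[0,0,-0.4],"twist":[0,0,0]},{"slide":[0,0,-0.4],"twist":[0,0,0]},{"slide":[0,0,-0.5],"twist":[0,0,0]},{"slide":[0,0,-0.5],"twist":[0,0,0]},{"slide":[0,0,-0.37],"twist":[0,0,0]},{"slide":[0,0,0],"twist":[0,0,0]},{"slide":[0,0,0],"twist":[0,0,0]}]'; python3 br.py
```

```text
t: 18.98
eef_pos: [532.8, -255.6, 295.1]
orientation: [-0.0, 1.0, -0.0, -0.001]
wrist_force: [-0.0, -1.0, -1.4]
gripper_width: 14.1
finger_force: 58.7
18.975 [ 532.8 -255.6  295.1] [-0.     1.    -0.    -0.001] 14.06470758401321
top head 22 [[513.9, -273.0, 154.4], [542.4, -234.0, 210.0]]
jar rim [ 504. -290.   98.] [ 567. -217.  109.]
side head 362 [[511.1, -266.0, 154.5], [552.3, -231.2, 209.9]]
side handle 122 [[523.9, -256.4, 219.8], [539.7, -243.1, 267.9]]
jar rim [ 496. -295.   98.] [ 569. -212.  109.]
```

```bash
python3 -m handwheel '[{"slide":[0.03,-0.4,0],"twist":[0,0,0]},{"slide":[0,-0.8,0],"twist":[0,0,0]},{"slide":[0,-0.8,0],"twist":[0,0,0]},{"slide":[0,-0.8,0],"twist":[0,0,0]},{"slide":[0,-0.8,0],"twist":[0,0,0]},{"slide":[0,-0.8,0],"twist":[0,0,0]},{"slide":[0,-0.8,0],"twist":[0,0,0]},{"slide":[0,-0.8,0],"twist":[0,0,0]},{"slide":[0,-0.8,0],"twist":[0,0,0]},{"slide":[0,-0.8,0],"twist":[0,0,0]},{"slide":[0,-0.8,0],"twist":[0,0,0]},{"slide":[0,-0.77,0],"twist":[0,0,0]}]'; python3 -m handwheel '[{"slide":[0,-0.6,0],"twist":[0,0,0]},{"slide":[0,0,0],"twist":[0,0,0]},{"slide":[0,0,0],"twist":[0,0,0]},{"slide":[0,0,0],"twist":[0,0,0]}]'; python3 br.py
```

```text
t: 20.58
eef_pos: [534.0, 296.9, 295.8]
orientation: [0.0, 1.0, 0.0, -0.0]
wrist_force: [1.0, 0.2, -0.2]
gripper_width: 14.7
finger_force: 58.7
t: 21.08
eef_pos: [535.3, 329.4, 296.3]
orientation: [0.0, 1.0, -0.001, -0.0]
wrist_force: [0.5, -0.5, -0.9]
gripper_width: 14.5
finger_force: 58.7
21.075 [535.3 329.4 296.3] [ 0.     1.    -0.001 -0.   ] 14.46592399051325
top head 256 [[513.7, 309.0, 156.2], [552.9, 347.6, 211.1]]
top handle 49 [[526.6, 321.8, 221.8], [539.2, 330.9, 264.3]]
jar rim [ 496. -292.   98.] [ 570. -217.  110.]
side head 846 [[514.7, 315.4, 156.2], [553.7, 351.4, 211.1]]
side handle 275 [[527.6, 327.9, 221.0], [542.9, 339.3, 269.8]]
jar rim [ 496. -299.   98.] [ 570. -216.  110.]
```

```bash
python3 -m handwheel '[{"slide":[-0.01,-0.015,0.4],"twist":[0,0,0]},{"slide":[0,0,0.5],"twist":[0,0,0]},{"slide":[0,0,0.5],"twist":[0,0,0]},{"slide":[0,0,0.5],"twist":[0,0,0]},{"slide":[0,0,0.35],"twist":[0,0,0]},{"slide":[0,0,0.15],"twist":[0,0,0]},{"slide":[0,0,0],"twist":[0,0,0]},{"slide":[0,0,0],"twist":[0,0,0]}]'; python3 -m handwheel '[{"slide":[0,0,0.04],"twist":[0,0,0]},{"slide":[0,0,0.02],"twist":[0,0,0]},{"slide":[0,0,0],"twist":[0,0,0]},{"slide":[0,0,0],"twist":[0,0,0]}]'
```

```text
t: 22.18
eef_pos: [535.4, 331.4, 153.5]
orientation: [-0.0, 1.0, -0.0, 0.001]
wrist_force: [-0.3, 0.4, -0.9]
gripper_width: 14.9
finger_force: 58.8
t: 22.68
eef_pos: [534.8, 331.2, 148.7]
orientation: [0.0, 1.0, -0.0, 0.0]
wrist_force: [-0.1, 0.3, -1.4]
gripper_width: 14.6
finger_force: 58.8
```

```bash
python3 -m handwheel '[{"slide":[0,0,0.03],"twist":[0,0,0]},{"slide":[0,0,0.02],"twist":[0,0,0]},{"slide":[0,0,0],"twist":[0,0,0]},{"slide":[0,0,0],"twist":[0,0,0]}]'
```

```text
t: 23.18
eef_pos: [534.9, 331.2, 145.9]
orientation: [-0.0, 1.0, -0.0, 0.0]
wrist_force: [-0.2, -0.7, 1.9]
gripper_width: 14.9
finger_force: 59.0
```

Light floor contact at the original height. Releasing and retreating straight up.

```bash
python3 -m handwheel '[{"slide":[0,0,0],"twist":[0,0,0]},{"slide":[0,0,0],"twist":[0,0,0]},{"slide":[0,0,0],"twist":[0,0,0]},{"slide":[0,0,0],"twist":[0,0,0]},{"slide":[0,0,0],"twist":[0,0,0]}]' 1; python3 -m handwheel '[{"slide":[0,0,-0.2],"twist":[0,0,0]},{"slide":[0,0,-0.4],"twist":[0,0,0]},{"slide":[0,0,-0.6],"twist":[0,0,0]},{"slide":[0,0,-0.6],"twist":[0,0,0]},{"slide":[0,0,-0.4],"twist":[0,0,0]},{"slide":[0,0,0],"twist":[0,0,0]},{"slide":[0,0,0],"twist":[0,0,0]},{"slide":[0,0,0],"twist":[0,0,0]}]'; python3 - <<'E'
from h import *
for k,b in(("top",(200,290,130,240)),("side",(235,380,235,360))):
    im=get_image(k); C=cloud(im); save(k+"4.png",im["frame"])
    m=(C[...,2]>82)&(C[...,2]<185)&(C[...,1]>150)&(C[...,1]<380)&(C[...,0]>420)&(C[...,0]<600)
    n,l,st,c=cv2.connectedComponentsWithStats(m.astype(np.uint8))
    for i in range(1,n):
        if st[i,4]<15: continue
        p=C[l==i]; zt=np.percentile(p[:,2],98); print(k,zt.round(),np.median(p[p[:,2]>zt-6],0).round())
E
```

```text
t: 23.8
eef_pos: [534.8, 331.2, 145.6]
orientation: [0.0, 1.0, -0.0, 0.0]
wrist_force: [-0.6, -0.8, 0.8]
gripper_width: 85.6
finger_force: 0.0
t: 24.8
eef_pos: [534.3, 331.0, 276.2]
orientation: [0.001, 1.0, -0.0, -0.001]
wrist_force: [-0.8, 0.0, 0.1]
gripper_width: 85.2
finger_force: 0.0
top 178.0 [533. 330. 175.]
top 125.0 [534. 261. 122.]
top 143.0 [523. 202. 140.]
top 114.0 [465. 333. 111.]
top 158.0 [467. 268. 155.]
top 153.0 [461. 203. 150.]
side 141.0 [524. 205. 140.]
side 151.0 [461. 205. 150.]
side 156.0 [468. 271. 155.]
side 175.0 [534. 334. 175.]
side 112.0 [465. 335. 110.]
```

View pics/side4.png

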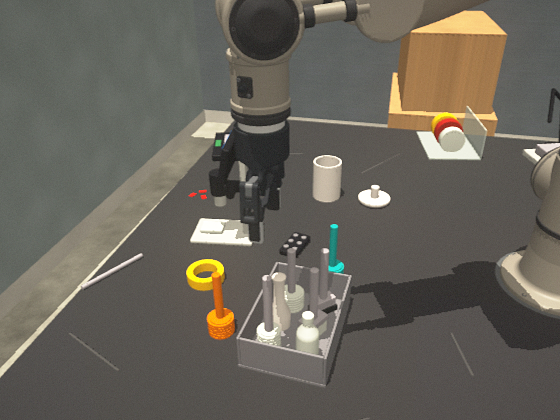

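The brush stands upright at (268,300) in its old place. The other five tools are unmoved, the lid lies flat at (374,198), the jar is at (327,178), and the gripper is clear. Handing in.

```bash
python3 -c "
from rig import order
print(order.job_done())"
```

```text
the job is handed in; nothing more can be done
None
```

The job is handed in (no verdict came back): the lid lies flat on the bench away from the jar, the jar got two full strokes with the bristles about 2 mm off its floor, the brush stands upright in its old place in the crate, and the last pictures show everything else where it was.

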